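# Clean a module's connectors and load it in the test jig

## Robot

A 6-joint arm with a two-finger parallel gripper is mounted at the origin on the work surface. World frame = base frame: x ahead of the robot, y to its left, z up, the work surface at z = 0. Lengths are in m, angles in rad, forces in N, time in s.
With the tool pointing down it reaches from about 0.2 to 0.875 m from the base axis. Payload 3.4 kg.
Tool frame: the origin (TCP) lies at the centre of the arm's flange, where the gripper is bolted on; the fingertips stand 199 mm ahead of it and the grasp point (between the pads) lies arm.hold_point_z ahead of it (arm.hold_point_z is the distance from the TCP to the grasp point, in m); z points along the fingers, y is the line along which they close (so a half turn about z gives the same grasp; the last joint's range is limited). The gripper opens to 94 mm and grips with 3 to 60 N. Pads are 16 mm wide; open, the fingers measure 119 mm over their backs; the gripper's body (75 mm by 177 mm) begins 78 mm behind the grasp point.
Start: joints at [-1.287, 0.276, 1.505, -0, 1.361, -0.121], TCP at [0.226, -0.529, 0.405] pointing down, gripper open.
Joint ranges: [-2.89, 2.89], [-0.75, 2.08], [0.22, 2.7], [-1.18, 4.32], [0.11, 2.71], [-2.7, 2.7]. Speed limits (rad/s): [2.57, 2.57, 3.14, 3.14, 3.14, 3.14].

## Interface

Orientations are given as a unit quaternion [w, x, y, z].
In Python, from workcell import sensors, imaging, arm gives the robot as it stands. The module is installed in compiled form; this text tells all that it offers.
- The arm moves only by the tool send_rows, never from a script. Its argument "commands" is a list that holds one entry, the list of rows, each a list of 6 numbers: the shift along the tool's x, y, z scaled (see below), then the turn, a rotation vector about the tool's x, y, z scaled (see below). A call has exactly 5 rows; each row is the pose to reach, as a shift and turn from the pose commanded when the call began, along the tool's axes at that moment, turning the shorter way round; what a row does not reach only later rows make up. The controller multiplies each number of a shift by 0.2 m and each number of a turn by 180 degrees. A row lasts 1/8 s, in which the tool goes at most 62.5 mm and 10.7 degrees, less where a joint would pass 70% of its speed; a pose out of reach is approached as far as the arm can. A call with a number of a shift or a turn outside -1 to 1 is refused whole. A call with a gripper value outside its range is refused whole. "jaw" is the opening, from -1 (shut) to 1 (fully open), set as the call begins (left out, the last holds). The fingers move at their own pace and stop on an object; the grip force is fixed at half the most. Time passes only in rows, so rows that repeat a pose let the fingers close, or fill a call up. It gives the time, the measured TCP pose, the force, the opening and the grip force at its end, in the units of the state.
- sensors.observe(): the state, without advancing time (a new reading comes with each control period).
- imaging.capture(name): name is "scene" or "top" or "wrist"; returns the picture (384x512x3 uint8, red, green, blue); there is no depth.
- imaging.get_calibration(name): a dict with "intrinsics" (3x3 intrinsics, pixels), "position" and "orientation" of the camera in the world. Camera axes: x right, y up, looking along -z (the intrinsics and any distortion apply to the point x, -y, -z); pixel columns grow to the right and rows downward; lengths in m; the calibration is good to about 2 mm. The wrist camera is an equidistant fisheye: a pixel r from the principal point sees the ray r / f radians off the axis. A picture is of the moment at which its call begins: read the wrist's pose just before it. get_calibration takes no time and is no camera call; for the wrist camera it gives the pose at the moment of the call.
- arm.hand_in(): hands the job in; it is judged then, once.
The state is a dict: "time_s": time; "q": joint angles; "qd": joint speeds; "joint_torque": joint torques, N m; "tool_pos": TCP position; "tool_rot": TCP orientation; "contact_force": force on the tool from outside, world axes, zero at the start; "torque": the same for the moment, N m; "opening": finger opening in m; "grasp_force": force on a finger pad.
Only numpy, scipy, OpenCV 4.12 (cv2) and the standard library are available. Lean on these libraries where they do the work, as an engineer would, in place of code of your own. Each camera call takes 0.05 s, during which the arm holds its last target. There are 200 camera calls.

## Task

Take the metal module from its storage dock and stand it in the middle of the grey pedestal with its two brass connectors squarely facing the spray can's nozzle; let go of it, then press the can's cap down to its stop, without leaning hard on it, and let it spring back up. Then load the module fully home and upright in the test jig, connectors between the jig's two front posts, and let go. Do not drop or tip the module, never press the cap unless the module stands ready on the pedestal, and leave everything else on the bench where it is.

Things in the scene. Friction and masses are not known exactly. Their poses are not given: they have to be found in the camera images.
- module: Plug-in module: upright aluminium box, 40 (x) x 56 (y) x 120 high, 0.25 to 0.5 kg, starts in the dock. Origin: centre of its underside, z up. Its +x face is black with two brass connectors on the centre line, 12 thick (17 at the collar), sticking out 14, at heights 30 and 58; nothing sticks out above height 67. Other faces are flat.
- module_front (a point): Centre of the module's connector face, 20 along +x and 60 up from the module's origin.
- dock: Fixed storage dock: black base 84 (x) x 90 (y) x 10 high, origin under it. Two grey cheek plates (34 in x, 5 thick) stand 120 high on the base at y = +-32 to +-37, level with the module's top, so here the module can be held only by its front and back (x) faces, which are open. Connectors face +x.
- station: Fixed cleaning station: steel base plate 210 (x) x 80 (y) x 8, origin under its centre. At x = -65 a grey pedestal 56 x 72, its top 45 above the table, clear all round; at x = +65 a clamped white spray can, 44 across, with a nozzle cap on top. The nozzle (black dot on the cap's side) looks along -x at the pedestal.
- pedestal (a point): Centre of the pedestal's top face, axes as the station's (+x towards the can).
- cap (a joint): How far the sprung nozzle cap is pressed straight down: 0 (up) to 0.007 m (on its stop). The spring takes about 2.6 N to start and 7.2 N fully down, and returns the cap by itself.
- cap_top (a point): Centre of the cap's flat round top, 26 across, 137 above the table when up; moves with the cap.
- jig: Fixed test jig: dark base 84 (x) x 90 (y) x 10 high, origin under it. On it, 120 high: a back plate (48 wide, inner face x = -25) and two front posts (inner faces x = +25, 30 apart for the connectors); side lips 10 high (inner faces y = +-33). The module fits with 5 to spare all round, connectors to +x, held by its left and right (y) faces.
- jig_seat (a point): Centre of the jig's seat, on top of its base, 10 above the table; axes as the jig's.
- multimeter: Bystander, loose: black handheld multimeter lying flat, 75 x 160 x 32 (mm). Origin at its underside.
- board: Bystander, loose: green circuit board with a fan, 80 x 100 x 24 (mm). Origin at its underside.
- tape: Bystander, loose: grey roll of tape lying flat, 68 across, 20 high (mm). Origin at its underside.
- driver: Bystander, loose: screwdriver lying down, 160 long (mm).
- mug: Bystander, loose: white mug, 76 across, 85 high (mm). Origin at its underside.
- blank: Bystander, loose: short plain metal block without connectors, 40 x 56 x 70, standing (mm). Origin at its underside.
- jar: Bystander, loose: small amber jar, 50 across, 60 high (mm). Origin at its underside.
There are look-alikes about, which are no part of the job. Leave any orange look-alike of the module alone.

How it is judged:
By the outcome, as a careful person would: the job done as asked, in the order asked, and still so for the second after the job is handed in, with the robot touching nothing.
It also fails if it takes over 61 s, if anything falls off the work surface, if the arm or the gripper's body presses on something with over 40 N, if the wrist force passes 120 N, or if a joint passes its speed limit or range.

## Working session

There is one attempt and no reset: what is moved stays moved. The work goes in short steps, Python scripts to look and compute and a tool call to move; the robot and the scene stay as the last step left them, time stands still between calls to the robot, and variables do not carry over. Pictures are saved under pics/ and viewed, at most 10 in all, crops included, and the job is handed in when it is done.

Besides the shell and the picture viewer there is one more tool, called after "Request:" by a JSON object that holds its "name" and its "arguments". send_rows: Moves the arm, as the interface text tells. Shifts and turns lie within -1 to 1; 1 stands for 0.2 m of shift or 180 degrees of turn. Its arguments: {"type":"object","properties":{"commands":{"type":"array"},"jaw":{"type":"number"}},"required":["commands"]}

```bash
mkdir -p pics; cat > h.py <<'E'
import numpy as np, cv2
from workcell import sensors, imaging, arm
from scipy.spatial.transform import Rotation as R
def q2R(q): return R.from_quat([q[1],q[2],q[3],q[0]])
def ray(cal,u,v,fish=False):
    K=np.array(cal["intrinsics"]);x=(u-K[0,2])/K[0,0];y=(v-K[1,2])/K[1,1]
    if fish:
        r=np.hypot(x,y);s=np.sin(r)/r if r>1e-9 else 1;d=np.array([x*s,-y*s,-np.cos(r)])
    else: d=np.array([x,-y,-1.])
    return np.array(cal["position"]),q2R(cal["orientation"]).apply(d/np.linalg.norm(d))
def onz(cal,u,v,z,fish=False):
    p,d=ray(cal,u,v,fish);return p+d*(z-p[2])/d[2]
def tri(rays):
    A=sum(np.eye(3)-np.outer(d,d) for p,d in rays);b=sum((np.eye(3)-np.outer(d,d))@p for p,d in rays)
    return np.linalg.solve(A,b)
def proj(cal,P):
    K=np.array(cal["intrinsics"]);c=q2R(cal["orientation"]).inv().apply(np.array(P)-cal["position"])
    return K[0,0]*c[0]/-c[2]+K[0,2],K[1,1]*-c[1]/-c[2]+K[1,2]
def tip(P=None):
    "state summary"
    s=sensors.observe();return s
def move(P,yaw=None,s=None):
    "fractions in tool axes to bring TCP to P, with tool y axis at world yaw (pointing down)"
    s=s or sensors.observe();T=q2R(s["tool_rot"]);d=T.inv().apply(np.array(P)-s["tool_pos"])/0.2
    out=[d]
    if yaw is not None:
        best=None
        for k in(0,np.pi):
            y=np.array([np.cos(yaw+k),np.sin(yaw+k),0]);z=np.array([0,0,-1.]);G=R.from_matrix(np.c_[np.cross(y,z),y,z])
            r=(T.inv()*G).as_rotvec()/np.pi
            if best is None or np.linalg.norm(r)<np.linalg.norm(best):best=r
        out.append(best)
    return np.round(np.concatenate(out),4)
E
python3 - <<'E'
from h import *
s=sensors.observe();print(s);print(arm.hold_point_z)
for n in("scene","top","wrist"):
    c=imaging.get_calibration(n);print(n,c);im=imaging.capture(n)
    cv2.imwrite(f"pics/{n}0.png",im[...,::-1])
a=[cv2.imread(f"pics/{n}0.png") for n in("scene","top")]
for n,i in zip(("scene","top"),a): cv2.imwrite(f"pics/{n}0b.png",cv2.resize(i,(800,600),interpolation=cv2.INTER_CUBIC))
E
```

```text
{'time_s': 0.0, 'q': array([-1.28703883e+00,  2.76540134e-01,  1.50611712e+00, -6.71032958e-06,
        1.36070486e+00, -1.21021509e-01]), 'qd': array([ 0.00270949, -0.00023692, -0.00204173, -0.00074703, -0.00132721,
       -0.00094065]), 'joint_torque': array([-1.94299042e-03, -4.04594243e+01, -2.37232608e+01,  7.02537876e-02,
        3.44009057e-02, -1.46702296e-04]), 'tool_pos': array([ 0.2263636 , -0.5283257 ,  0.40384211]), 'tool_rot': array([-8.81537744e-04,  9.79588535e-01,  2.01011243e-01, -7.51793389e-05]), 'contact_force': array([1.02804275, 0.24900286, 0.72036332]), 'torque': array([-0.08600243,  0.01054896,  0.01752296]), 'grasp_force': 0.0, 'opening': 0.09372239021313518}
0.1804
scene {'intrinsics': array([[472.76336176,   0.        , 254.98173586],
       [  0.        , 472.76336176, 193.51833384],
       [  0.        ,   0.        ,   1.        ]]), 'position': array([ 1.22130891, -0.79356018,  1.04726189]), 'orientation': array([0.86989724, 0.36977595, 0.13505769, 0.29715982])}
top {'intrinsics': array([[462.64110732,   0.        , 259.52020471],
       [  0.        , 462.64110732, 185.92001827],
       [  0.        ,   0.        ,   1.        ]]), 'position': array([ 0.39151442, -0.01256479,  1.43185901]), 'orientation': array([ 0.70695257,  0.05556289, -0.05237523, -0.70312706])}
wrist {'intrinsics': array([[297.31863964,   0.        , 253.18303818],
       [  0.        , 297.31863964, 195.38006911],
       [  0.        ,   0.        ,   1.        ]]), 'position': array([ 0.30117247, -0.49549218,  0.38330925]), 'orientation': array([ 0.82617322, -0.11797686,  0.0782856 , -0.54533534])}
```

View pics/scene0b.png

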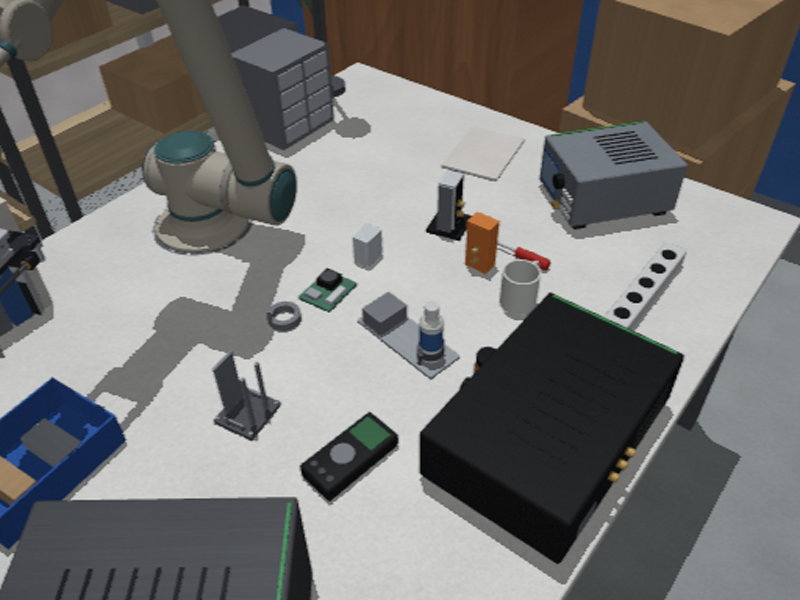

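View pics/top0b.png

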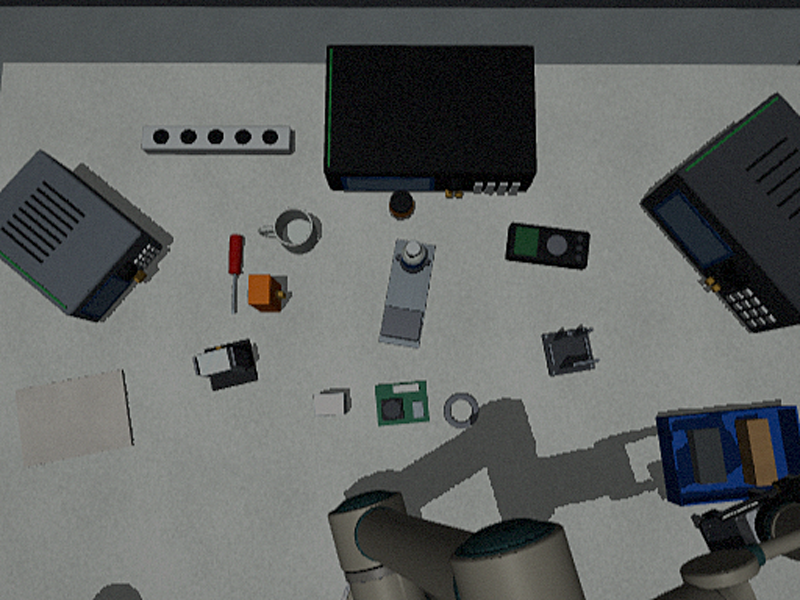

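The scene picture shows the metal module in its black dock at about (450,205), the orange look-alike at (482,243), the station with the can at (410,335), the jig at (247,395), and the plain blank at (368,245). In the top view these are at about (215,362), (265,292), (408,290), (570,350) and (330,403). The candidates are the aluminium box in the dock, the orange box, and the short blank. The dock box fits, because it is tall, aluminium and held between cheeks. I'll confirm it in an enlarged crop.

```bash
python3 - <<'E'
import cv2,numpy as np
S=cv2.imread("pics/scene0.png");T=cv2.imread("pics/top0.png")
def crop(I,u,v,w=66,h=75): 
    c=I[v:v+h,u:u+w];return cv2.resize(c,(w*4,h*4),interpolation=cv2.INTER_CUBIC)
t=[(118,202),(232,148),(335,195)];s=[(264,100),(226,180),(126,215)]
for a,b in zip(t,s):print(a,b)
cv2.imwrite("pics/m1.png",np.vstack([np.hstack([crop(T,*p) for p in t]),np.hstack([crop(S,*p) for p in s])]))
E
```

```text
(118, 202) (264, 100)
(232, 148) (226, 180)
(335, 195) (126, 215)
```

View pics/m1.png

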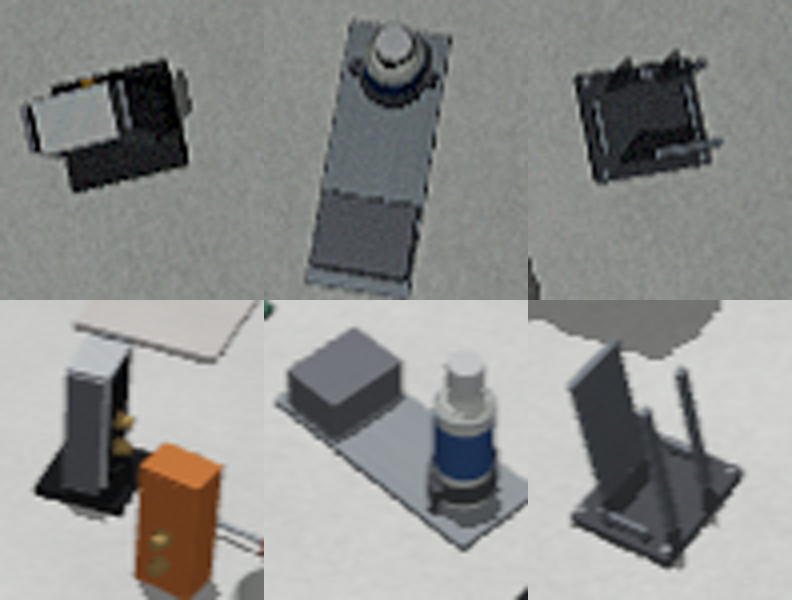

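The crop confirms the module. In the dock (top view about (137,231) native, left column) stands the grey aluminium box with brass connectors towards image-up, about +12° yaw. The box beside it in the scene view is orange and stays untouched. The station runs about -9°, and the jig's posts face image-up.

```bash
python3 - <<'E'
from h import *
t=imaging.get_calibration("top");s=imaging.get_calibration("scene")
T=lambda u,v,i:((118,232,335)[i]+(u-264*i)/4,(202,148,195)[i]+v/4)
S=lambda u,v,i:((264,226,126)[i]+(u-264*i)/4,(100,180,215)[i]+(v-300)/4)
def two(n,a,b):
    P=tri([ray(t,*a),ray(s,*b)]);print(n,P.round(3),"resid",np.round([np.subtract(proj(t,P),a),np.subtract(proj(s,P),b)],1).tolist())
# module top centre ; pedestal top centre ; cap top centre; jig base centre
two("modtop",T(74,119,0),S(99,356,0)); two("pedtop",T(363,236,1),S(345,366,1)); two("cap",T(396,42,1),S(466,366,1))
two("jigbase",T(645,122,2),S(658,515,2))
w=imaging.get_calibration("wrist");o=sensors.observe();Tm=q2R(o["tool_rot"])
print("cam in tool",Tm.inv().apply(w["position"]-o["tool_pos"]).round(3),"\n",(Tm.inv()*q2R(w["orientation"])).as_matrix().round(3))
print("tool axes",Tm.as_matrix().round(3))
i=cv2.imread("pics/wrist0.png");cv2.imwrite("pics/wrist0b.png",cv2.resize(i,(800,600),interpolation=cv2.INTER_CUBIC))
E
```

```text
modtop [0.461 0.341 0.124] resid [[-0.1, -0.2], [-0.2, 0.0]]
pedtop [0.542 0.003 0.038] resid [[-0.2, -0.2], [-0.3, 0.0]]
cap [ 0.672 -0.021  0.132] resid [[-0.3, -0.3], [-0.4, 0.1]]
jigbase [ 0.492 -0.332 -0.016] resid [[-0.5, -0.4], [-0.7, 0.1]]
cam in tool [ 0.082 -0.001  0.021] 
 [[-0.001  0.96   0.28 ]
 [ 1.     0.001 -0.001]
 [-0.001  0.28  -0.96 ]]
tool axes [[ 0.919  0.394 -0.   ]
 [ 0.394 -0.919  0.001]
 [ 0.    -0.001 -1.   ]]
```

View pics/wrist0b.png

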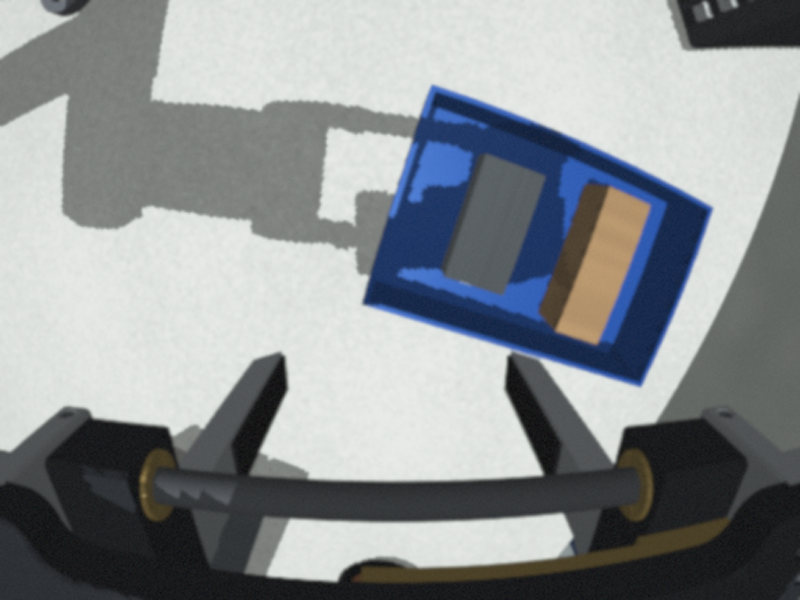

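The wrist view shows only the blue bin (about (540,240)) and the fingers. I'll stop over the jig, then the station, then the dock for close looks.

```bash
python3 - <<'E'
from h import *
t=imaging.get_calibration("top")
T=lambda u,v,i:((118,232,335)[i]+(u-264*i)/4,(202,148,195)[i]+v/4)
c=[onz(t,*T(*p,2),.01)[:2] for p in((577,77),(687,62),(712,165),(597,182))]
print(np.round(c,3),np.mean(c,0).round(3))
p=np.mean(c,0);print(move([p[0]-.02,p[1],.42],np.radians(-78)))
E
```

```text
[[ 0.524 -0.276]
 [ 0.536 -0.361]
 [ 0.457 -0.378]
 [ 0.443 -0.289]] [ 0.49  -0.326]
[ 1.5174e+00 -4.5080e-01 -7.9000e-02 -4.0000e-04 -0.0000e+00  6.2200e-02]
```

Request:
{"name": "send_rows", "arguments": {"commands": [[[0.3, -0.1, -0.02, 0, 0, 0.02], [0.6, -0.2, -0.04, 0, 0, 0.04], [0.9, -0.3, -0.06, 0, 0, 0.062], [1.0, -0.4, -0.08, 0, 0, 0.062], [1.0, -0.45, -0.08, 0, 0, 0.062]]]}}

```text
time_s: 0.78
tool_pos: [0.3757, -0.3655, 0.4207]
tool_rot: [0.0, 0.994, 0.106, 0.0]
contact_force: [-0.6, -0.7, 0.3]
opening: 0.0936
grasp_force: 0.0
```

```bash
python3 - <<'E'
from h import *
w=imaging.get_calibration("wrist");s=sensors.observe();i=imaging.capture("wrist")
import pickle;pickle.dump((w,i,s),open("pics/jig.pkl","wb"));print(s["tool_pos"])
cv2.imwrite("pics/jig.png",cv2.resize(i[...,::-1],(800,600),interpolation=cv2.INTER_CUBIC))
print(move([.54,-.12,.42],np.radians(-40),s))
E
```

```text
[ 0.37567675 -0.36547988  0.42072746]
[ 1.0628 -1.0257  0.0037  0.     -0.     -0.2099]
```

View pics/jig.png

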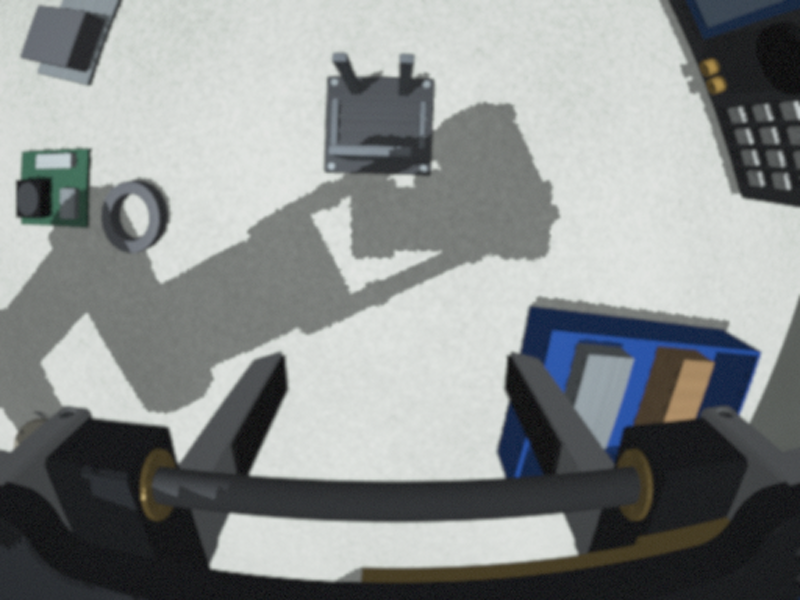

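The jig shows clearly at about (380,125): base corners near (328,78), (433,80), (433,174), (325,172), with its posts at the far (+x) side. Next stop is the station.

```bash
python3 - <<'E'
from h import *
print(move([.60,-.07,.42],np.radians(-9)))
E
```

```text
[ 1.4133e+00 -1.2052e+00  3.0000e-03 -6.0000e-04  0.0000e+00 -3.8250e-01]
```

Request:
{"name": "send_rows", "arguments": {"commands": [[[0.24, -0.2, 0, 0, 0, -0.059], [0.48, -0.4, 0, 0, 0, -0.118], [0.72, -0.6, 0, 0, 0, -0.177], [0.96, -0.8, 0, 0, 0, -0.236], [1.0, -1.0, 0, 0, 0, -0.295]]]}}

```text
time_s: 1.45
tool_pos: [0.5306, -0.1295, 0.4198]
tool_rot: [0.0, 0.841, 0.541, 0.0]
contact_force: [0.8, -0.5, 0.2]
opening: 0.0941
grasp_force: 0.0
```

```bash
python3 - <<'E'
from h import *
w=imaging.get_calibration("wrist");s=sensors.observe();i=imaging.capture("wrist")
import pickle;pickle.dump((w,i,s),open("pics/st1.pkl","wb"));print(s["tool_pos"],s["qd"].round(2))
cv2.imwrite("pics/st1.png",cv2.resize(i[...,::-1],(800,600),interpolation=cv2.INTER_CUBIC))
print(move([.6,-.07,.42],np.radians(-9),s))
print(move([.48,.25,.42],np.radians(12),s))
E
```

```text
[ 0.53062728 -0.12945432  0.41981819] [ 0.53 -0.17  0.23 -0.02 -0.03 -0.93]
[ 4.144e-01  1.922e-01 -8.000e-04  2.000e-04  1.000e-04 -8.620e-02]
[ 1.6211e+00 -1.0178e+00 -1.6000e-03  2.0000e-04  1.0000e-04 -2.0290e-01]
```

View pics/st1.png

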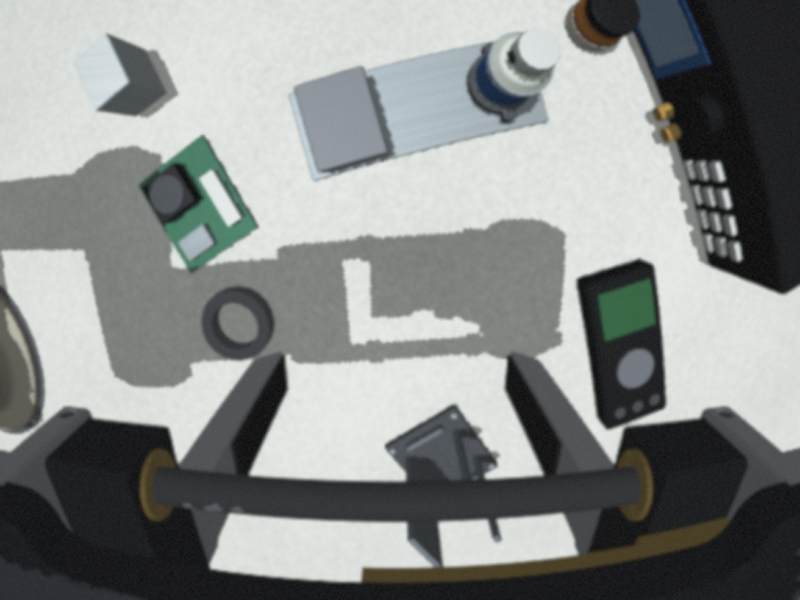

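The view shows the pedestal top around (345,118), with corners near (293,88), (365,66), (388,155), (320,172). The cap top is at about (537,50). Next is a second, settled station view, then the dock.

Request:
{"name": "send_rows", "arguments": {"commands": [[[0.2, 0.0, 0, 0, 0, -0.05], [0.3, 0.0, 0, 0, 0, -0.09], [0.42, 0.0, 0, 0, 0, -0.09], [0.42, 0.0, 0, 0, 0, -0.09], [0.42, 0.0, 0, 0, 0, -0.09]]]}}

```text
time_s: 2.12
tool_pos: [0.5638, -0.055, 0.4204]
tool_rot: [0.0, 0.759, 0.651, -0.001]
contact_force: [0.3, 0.2, -0.2]
opening: 0.0941
grasp_force: 0.0
```

```bash
python3 - <<'E'
from h import *
w=imaging.get_calibration("wrist");s=sensors.observe();i=imaging.capture("wrist")
import pickle;pickle.dump((w,i,s),open("pics/st2.pkl","wb"));print(s["tool_pos"],s["qd"].round(2))
print(move([.47,.26,.42],np.radians(12),s))
E
```

```text
[ 0.56375248 -0.05499683  0.42038339] [-0.   -0.    0.    0.01 -0.    0.  ]
[ 1.4853e+00 -7.0290e-01  7.0000e-04 -3.0000e-04  3.0000e-04 -1.1530e-01]
```

Request:
{"name": "send_rows", "arguments": {"commands": [[[0.3, -0.15, 0, 0, 0, -0.025], [0.6, -0.3, 0, 0, 0, -0.05], [0.9, -0.45, 0, 0, 0, -0.075], [1.0, -0.6, 0, 0, 0, -0.1], [1.0, -0.7, 0, 0, 0, -0.115]]]}}

```text
time_s: 2.8
tool_pos: [0.4544, 0.166, 0.4207]
tool_rot: [0.0, 0.628, 0.779, -0.0]
contact_force: [-0.6, -0.1, 0.7]
opening: 0.0941
grasp_force: 0.0
```

```bash
python3 - <<'E'
from h import *
w=imaging.get_calibration("wrist");s=sensors.observe();i=imaging.capture("wrist")
import pickle;pickle.dump((w,i,s),open("pics/dk1.pkl","wb"));print(s["tool_pos"],s["qd"].round(2))
print(move([.46,.28,.42],np.radians(12),s))
a=pickle.load(open("pics/st2.pkl","rb"))[1]
cv2.imwrite("pics/mix.png",np.vstack([a[:250,:,::-1],i[:300,:,::-1]]))
E
```

```text
[0.45443703 0.16600379 0.42068317] [ 0.07 -0.22  0.26 -0.03 -0.05 -0.27]
[ 5.511e-01  1.483e-01  3.300e-03 -0.000e+00  1.000e-04  1.500e-03]
```

View pics/mix.png

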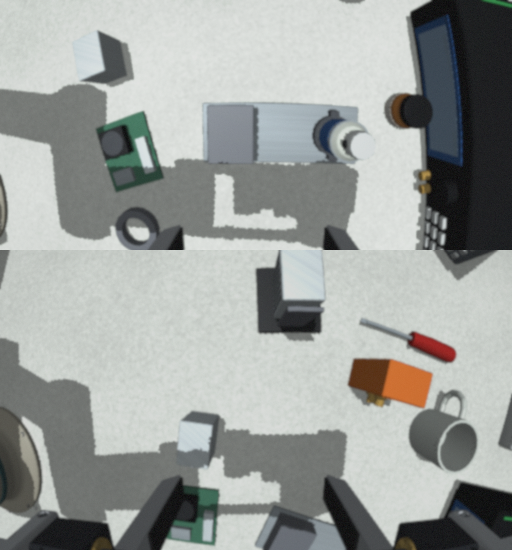

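In the station view (upper) the pedestal top is at about (230,133) and the cap at (357,141). In the dock view (lower, row minus 250) the module top is at about (302,33); the orange box is well apart, at (390,130).

Request:
{"name": "send_rows", "arguments": {"commands": [[[0.3, 0.08, 0, 0, 0, 0], [0.5, 0.15, 0, 0, 0, 0], [0.5, 0.15, 0, 0, 0, 0], [0.5, 0.15, 0, 0, 0, 0], [0.5, 0.15, 0, 0, 0, 0]]]}}

```text
time_s: 3.48
tool_pos: [0.4646, 0.2677, 0.4207]
tool_rot: [0.0, 0.63, 0.777, -0.0]
contact_force: [-1.0, -0.0, -0.3]
opening: 0.0939
grasp_force: 0.0
```

```bash
cat > m.py <<'E'
from h import *
import pickle
def snap(n):
    w=imaging.get_calibration("wrist");s=sensors.observe();i=imaging.capture("wrist");pickle.dump((w,i,s),open(f"pics/{n}.pkl","wb"));return w,i,s
def load(n): return pickle.load(open(f"pics/{n}.pkl","rb"))
def blob(i,seed,tol):
    g=cv2.medianBlur(np.ascontiguousarray(i),3);m=np.zeros((386,514),np.uint8)
    cv2.floodFill(g,m,tuple(seed),0,(tol,)*3,(tol,)*3,8|cv2.FLOODFILL_FIXED_RANGE|cv2.FLOODFILL_MASK_ONLY|(255<<8))
    m=cv2.morphologyEx(m[1:-1,1:-1],cv2.MORPH_OPEN,np.ones((3,3)))
    m=cv2.morphologyEx(m,cv2.MORPH_CLOSE,np.ones((5,5)))
    return max(cv2.findContours(m,cv2.RETR_EXTERNAL,cv2.CHAIN_APPROX_NONE)[0],key=cv2.contourArea)[:,0,:]
def rect(w,c,z,fish=True):
    P=np.array([onz(w,u,v,z,fish)[:2] for u,v in c])
    (x,y),(a,b),t=cv2.minAreaRect((P*1000).astype(np.float32))
    return np.round([x,y,a,b,t],1)
def pix(w,P):  # fisheye projection
    c=q2R(w["orientation"]).inv().apply(np.array(P)-w["position"]);K=w["intrinsics"];r=np.hypot(c[0],c[1]);th=np.arctan2(r,-c[2])
    return np.array([K[0,2]+K[0,0]*th*c[0]/r,K[1,2]-K[1,1]*th*c[1]/r])
def report(name,views,z,tol):
    rays=[]
    for n,seed in views:
        w,i,s=load(n);c=blob(i,seed,tol);r=rect(w,c,z);print(name,n,r,"px",c.min(0),c.max(0))
        u=pix(w,[r[0]/1e3,r[1]/1e3,z]);rays.append(ray(w,*u,True))
    if len(rays)>1:print("  tri",tri(rays).round(4))
E
python3 - <<'E'
from m import *
w,i,s=snap("dk2");print(s["tool_pos"])
u2=pix(w,[.461,.341,.13]).astype(int);print(u2)
for tol in(12,20):
    report("mod",[("dk1",(302,30)),("dk2",u2)],.13,tol)
    report("ped",[("st1",(221,76)),("st2",(230,133))],.045,tol)
    report("cap",[("st1",(343,32)),("st2",(358,141))],.137,tol)
E
```

```text
[0.46460307 0.26767412 0.4206558 ]
[266 121]
mod dk1 [462.3 337.5  36.1  48.8  14.4] px [282   0] [322  48]
mod dk2 [461.7 339.9  35.6  51.3  14. ] px [247  95] [287 151]
  tri [0.4625 0.3396 0.1237]
ped st1 [543.8   2.9  68.5  54.6  81. ] px [189  43] [245 108]
ped st2 [543.    3.4  69.4  53.5  80. ] px [207 105] [252 162]
  tri [0.5433 0.0032 0.0434]
cap st1 [613.2 -81.4 251.5 782.2  40.1] px [0 0] [511 291]
cap st2 [585.   81.8 284.4 545.   52.4] px [0 0] [424 291]
  tri [ 0.548  -0.0244  0.5945]
mod dk1 [468.2 232.9 660.7 349.7  11.5] px [0 0] [511 290]
mod dk2 [461.9 339.7  36.4  52.4  14.9] px [246  95] [287 152]
  tri [0.4167 0.3097 0.6832]
ped st1 [544.3   1.6  71.6  56.5  80.9] px [188  43] [245 110]
ped st2 [543.6   3.8  70.5  54.5  79.9] px [207 104] [253 162]
  tri [0.5433 0.0031 0.0358]
cap st1 [612.5 -80.2 252.1 784.8  40.1] px [0 0] [511 291]
cap st2 [518.3  20.  318.3 518.4  76.5] px [0 0] [425 291]
  tri [ 0.5692 -0.0131  0.4076]
```

```bash
python3 - <<'E'
from m import *
print(move([.462,.340,.37],np.radians(14)))
E
```

```text
[ 3.558e-01  6.220e-02  2.534e-01 -0.000e+00  2.000e-04 -1.160e-02]
```

Request:
{"name": "send_rows", "arguments": {"commands": [[[0.2, 0.03, 0.13, 0, 0, -0.006], [0.356, 0.062, 0.253, 0, 0, -0.0116], [0.356, 0.062, 0.253, 0, 0, -0.0116], [0.356, 0.062, 0.253, 0, 0, -0.0116], [0.356, 0.062, 0.253, 0, 0, -0.0116]]]}}

```text
time_s: 4.15
tool_pos: [0.462, 0.3405, 0.3712]
tool_rot: [0.001, 0.615, 0.788, 0.001]
contact_force: [0.2, -0.8, -0.3]
opening: 0.0939
grasp_force: 0.0
```

```bash
python3 - <<'E'
from m import *
w,i,s=snap("dk3");print(s["tool_pos"])
u3=pix(w,[.462,.340,.13]).astype(int);print(u3)
for tol in(12,20,30):
    report("mod",[("dk2",(266,121)),("dk3",u3)],.13,tol)
c=i[60:310,110:410,::-1];cv2.imwrite("pics/dk3.png",cv2.resize(c,None,fx=2.4,fy=2.4))
E
```

```text
[0.46196189 0.34054009 0.3712105 ]
[253 217]
mod dk2 [461.7 339.9  35.6  51.3  14. ] px [247  95] [287 151]
mod dk3 [471.4 310.6 152.3 112.7  14.6] px [171 186] [350 305]
  tri [0.4604 0.3424 0.1942]
mod dk2 [461.9 339.7  36.4  52.4  14.9] px [246  95] [287 152]
mod dk3 [471.2 310.2 153.9 115.2  14.5] px [170 185] [350 307]
  tri [0.4604 0.3422 0.1943]
mod dk2 [461.9 339.7  37.   52.8  14.9] px [246  94] [288 152]
mod dk3 [468.3 309.4 168.4 115.2  14.6] px [163 185] [354 307]
  tri [0.4593 0.342  0.1947]
```

View pics/dk3.png

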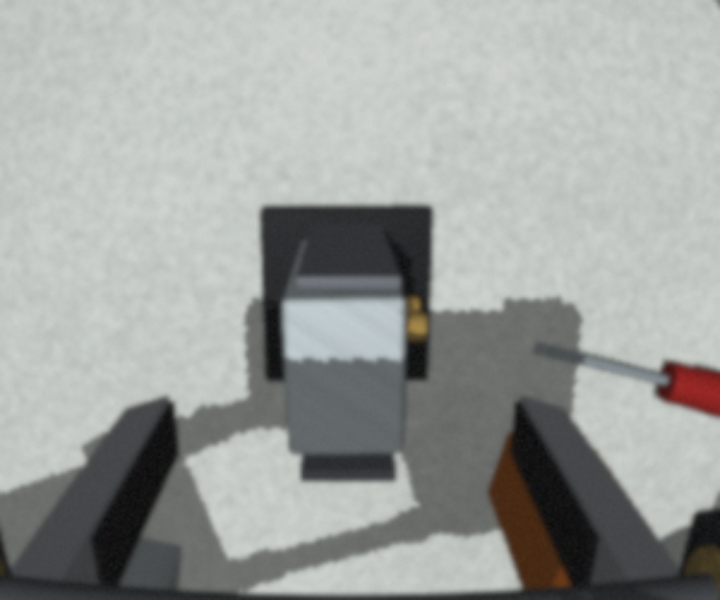

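The enlarged dock view confirms the aluminium module: top corners at crop (283,298), (405,298), (403,453), (290,453), brass connectors on its right (+x) side at (415,320), and both fingers clear. I'll check size and height.

```bash
python3 - <<'E'
from m import *
w,i,s=load("dk3");c=[(110+u/2.4,60+v/2.4) for u,v in((283,298),(405,298),(403,453),(290,453))]
print(rect(w,c,.13));u=np.mean(c,0);w2,_,_=load("dk2")
r=rect(w,c,.13)
print("tri",tri([ray(w,*pix(w,[r[0]/1e3,r[1]/1e3,.13]),True),ray(w2,*pix(w2,[.4618,.3398,.13]),True)]).round(4))
print(move([.462,.340,.286],np.radians(14.5)))
E
```

```text
[462.6 340.1  39.   55.7  14.9]
tri [0.4622 0.3398 0.1294]
[-0.0032 -0.0011  0.4259  0.0006 -0.     -0.0025]
```

Request:
{"name": "send_rows", "arguments": {"commands": [[[0, 0, 0.15, 0, 0, -0.003], [0, 0, 0.3, 0, 0, -0.003], [0, 0, 0.38, 0, 0, -0.003], [0, 0, 0.426, 0, 0, -0.003], [0, 0, 0.426, 0, 0, -0.003]]]}}

```text
time_s: 4.82
tool_pos: [0.4618, 0.3415, 0.2849]
tool_rot: [0.0, 0.611, 0.791, -0.0]
contact_force: [0.1, -0.6, 0.4]
opening: 0.0942
grasp_force: 0.0
```

Request:
{"name": "send_rows", "arguments": {"commands": [[[0, 0, 0, 0, 0, 0], [0, 0, 0, 0, 0, 0], [0, 0, 0, 0, 0, 0], [0, 0, 0, 0, 0, 0], [0, 0, 0, 0, 0, 0]]], "jaw": -1}}

```text
time_s: 5.45
tool_pos: [0.4616, 0.3416, 0.2849]
tool_rot: [0.0, 0.611, 0.792, 0.0]
contact_force: [-0.7, 0.6, -0.1]
opening: 0.0478
grasp_force: 0.0
```

```bash
python3 - <<'E'
from m import *
s=sensors.observe();print(s["tool_pos"],s["opening"],s["grasp_force"],s["contact_force"])
E
```

```text
[0.46158716 0.341555   0.28487769] 0.0477521929821386 0.0 [-0.70772815  0.56140746 -0.0597763 ]
```

Request:
{"name": "send_rows", "arguments": {"commands": [[[0, 0, 0, 0, 0, 0], [0, 0, 0, 0, 0, 0], [0, 0, 0, 0, 0, 0], [0, 0, -0.02, 0, 0, 0], [0, 0, -0.06, 0, 0, 0]]], "jaw": -1}}

```text
time_s: 6.08
tool_pos: [0.4612, 0.3414, 0.2965]
tool_rot: [-0.0, 0.611, 0.792, -0.001]
contact_force: [-0.4, -0.2, -1.7]
opening: 0.0399
grasp_force: 30.0
```

Request:
{"name": "send_rows", "arguments": {"commands": [[[0, 0, -0.15, 0, 0, 0], [0, 0, -0.3, 0, 0, 0], [0, 0, -0.45, 0, 0, 0], [0, 0, -0.6, 0, 0, 0], [0, 0, -0.68, 0, 0, 0]]]}}

```text
time_s: 6.7
tool_pos: [0.4616, 0.3416, 0.4348]
tool_rot: [0.001, 0.611, 0.792, 0.001]
contact_force: [0.7, -0.3, -2.7]
opening: 0.0397
grasp_force: 30.0
```

```bash
python3 - <<'E'
from m import *
s=sensors.observe();print(s["contact_force"],s["torque"],s["opening"],s["grasp_force"])
print(move([.5435,.003,.40],np.radians(-9.7)))
E
```

```text
[ 0.66035925 -0.3064713  -2.71774196] [-0.04800473 -0.13871881 -0.04715917] 0.03974206927848781 29.978413581848145
[-1.7416e+00 -3.2800e-02  1.7300e-01  7.0000e-04 -4.0000e-04  1.3540e-01]
```

Request:
{"name": "send_rows", "arguments": {"commands": [[[-0.15, 0, 0, 0, 0, 0.012], [-0.4, 0, 0, 0, 0, 0.035], [-0.65, 0, 0, 0, 0, 0.06], [-0.85, -0.01, 0, 0, 0, 0.08], [-1.0, -0.015, 0, 0, 0, 0.1]]]}}

```text
time_s: 7.32
tool_pos: [0.5093, 0.1456, 0.4324]
tool_rot: [-0.0, 0.729, 0.685, -0.001]
contact_force: [0.1, 0.1, -2.9]
opening: 0.0396
grasp_force: 30.0
```

```bash
python3 - <<'E'
from m import *
print(move([.5435-.0003,.003+.0018,.40],np.radians(-9.7)))
E
```

```text
[-6.920e-01  2.127e-01  1.621e-01 -4.000e-04  2.000e-04  3.430e-02]
```

Request:
{"name": "send_rows", "arguments": {"commands": [[[-0.2, 0.06, 0, 0, 0, 0.01], [-0.45, 0.13, 0.05, 0, 0, 0.022], [-0.65, 0.2, 0.1, 0, 0, 0.034], [-0.69, 0.213, 0.16, 0, 0, 0.034], [-0.69, 0.213, 0.16, 0, 0, 0.034]]]}}

```text
time_s: 7.95
tool_pos: [0.5433, 0.0069, 0.3993]
tool_rot: [-0.002, 0.763, 0.646, -0.001]
contact_force: [-0.5, 0.1, -2.0]
opening: 0.0397
grasp_force: 30.0
```

```bash
python3 - <<'E'
from m import *
w,i,s=snap("pl1");print(s["tool_pos"],s["qd"].round(2))
print(move([.5432,.0048,.321],np.radians(-9.7)))
# estimate of module's in-hand offset from its visible top and the pedestal below
z=s["tool_pos"][2]-.275+.12
print(pix(w,[.5435,.003,z]),pix(w,[.5435,.003,.045]))
cv2.imwrite("pics/pl1.png",cv2.resize(i[60:340,100:420,::-1],None,fx=2.1,fy=2.1))
E
```

```text
[0.54330242 0.00694339 0.39934683] [ 0.03 -0.02 -0.02  0.01  0.01  0.  ]
[-1.450e-02  2.400e-03  3.958e-01 -8.000e-04 -3.000e-04  1.400e-03]
[257.44221997 280.53473679] [255.56911579 185.97320486]
```

View pics/pl1.png

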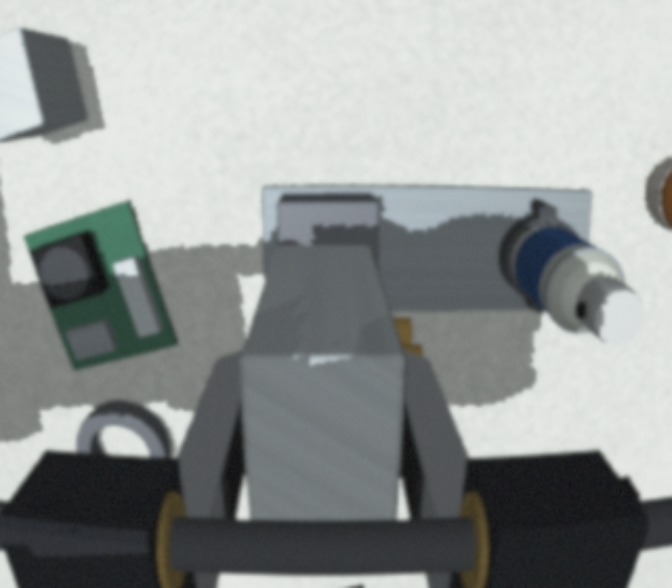

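The picture shows the module held over the pedestal with its connectors towards the can (nozzle dot at crop (580,308)). The module's top far edge is at about crop (322,356), and I'll use it to get the in-hand offset.

```bash
python3 - <<'E'
from m import *
w,i,s=load("pl1");T=q2R(s["tool_rot"])
for u,v in((244,356),(322,356),(402,355)):
    P=onz(w,100+u/2.1,60+v/2.1,s["tool_pos"][2]-.275+.12,True);print(T.inv().apply(P-s["tool_pos"]).round(4))
E
```

```text
[ 0.0256 -0.019   0.1551]
[ 0.0257 -0.0007  0.155 ]
[0.0258 0.018  0.1549]
```

Request:
{"name": "send_rows", "arguments": {"commands": [[[-0.01, 0.003, 0.12, 0, 0, 0.001], [-0.01, 0.003, 0.24, 0, 0, 0.001], [-0.01, 0.003, 0.32, 0, 0, 0.001], [-0.01, 0.003, 0.365, 0, 0, 0.001], [-0.01, 0.003, 0.38, 0, 0, 0.001]]]}}

```text
time_s: 8.62
tool_pos: [0.5441, 0.0054, 0.3248]
tool_rot: [0.0, 0.764, 0.645, 0.0]
contact_force: [-0.5, -0.3, -2.8]
opening: 0.0398
grasp_force: 30.0
```

```bash
python3 - <<'E'
from m import *
s=sensors.observe();print(s["tool_pos"],move([.5438,.005,.3199],np.radians(-9.7)))
E
```

```text
[0.5441376  0.00542526 0.32482655] [-0.0024 -0.0013  0.0246  0.     -0.      0.0006]
```

Request:
{"name": "send_rows", "arguments": {"commands": [[[-0.002, -0.001, 0.008, 0, 0, 0], [-0.002, -0.001, 0.014, 0, 0, 0], [-0.002, -0.001, 0.019, 0, 0, 0], [-0.002, -0.001, 0.023, 0, 0, 0], [-0.002, -0.001, 0.023, 0, 0, 0]]]}}

```text
time_s: 9.25
tool_pos: [0.5438, 0.0046, 0.3203]
tool_rot: [0.0, 0.764, 0.645, 0.0]
contact_force: [-0.4, -0.3, -2.7]
opening: 0.0401
grasp_force: 30.0
```

Request:
{"name": "send_rows", "arguments": {"commands": [[[0, 0, 0.003, 0, 0, 0], [0, 0, 0.006, 0, 0, 0], [0, 0, 0.006, 0, 0, 0], [0, 0, 0.006, 0, 0, 0], [0, 0, 0.006, 0, 0, 0]]]}}

```text
time_s: 9.88
tool_pos: [0.5438, 0.0046, 0.3198]
tool_rot: [0.0, 0.764, 0.645, 0.0]
contact_force: [-2.7, 0.2, 6.0]
opening: 0.04
grasp_force: 30.0
```

Request:
{"name": "send_rows", "arguments": {"commands": [[[0, 0, -0.003, 0, 0, 0], [0, 0, -0.003, 0, 0, 0], [0, 0, -0.003, 0, 0, 0], [0, 0, -0.003, 0, 0, 0], [0, 0, -0.003, 0, 0, 0]]], "jaw": 1}}

```text
time_s: 10.5
tool_pos: [0.5438, 0.0046, 0.3196]
tool_rot: [-0.0, 0.764, 0.645, -0.0]
contact_force: [-0.1, 0.0, -0.7]
opening: 0.0865
grasp_force: 0.0
```

Request:
{"name": "send_rows", "arguments": {"commands": [[[0, 0, -0.03, 0, 0, 0], [0, 0, -0.15, 0, 0, 0], [0, 0, -0.35, 0, 0, 0], [0, 0, -0.5, 0, 0, 0], [0, 0, -0.5, 0, 0, 0]]]}}

```text
time_s: 11.12
tool_pos: [0.5443, 0.0046, 0.4224]
tool_rot: [0.002, 0.764, 0.645, 0.002]
contact_force: [-0.5, 0.4, 0.0]
opening: 0.0942
grasp_force: 0.0
```

```bash
python3 - <<'E'
from m import *
w,i,s=snap("ps1");print(s["tool_pos"])
print("ped",pix(w,[.5435,.003,.165]),"cap",pix(w,[.6717,-.0187,.137]))
cv2.imwrite("pics/ps1.png",cv2.resize(i[60:340,100:420,::-1],None,fx=2.1,fy=2.1))
c=np.array([.6717,-.0187]);print(move([*c,.41],np.radians(-9.7)))
E
```

```text
[0.5443169  0.00460898 0.4224053 ]
ped [251.44085139 212.20516115] cap [381.46892137 201.25278863]
[-8.000e-03  6.499e-01  5.380e-02  7.000e-04 -0.000e+00  4.000e-04]
```

View pics/ps1.png

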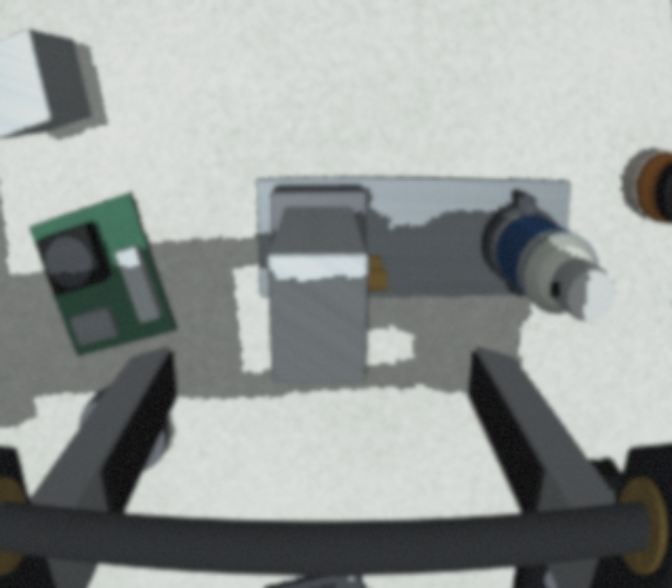

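The module stands square: its top centre is at crop (318,319), or pixel (251.7,211.9), against the pedestal-centre prediction of (251.4,212.2). The cap lies around crop (590,292), about where predicted. I'll close the fingers and move over the cap.

Request:
{"name": "send_rows", "arguments": {"commands": [[[0, 0.15, 0, 0, 0, 0], [0, 0.35, 0, 0, 0, 0], [0, 0.55, 0, 0, 0, 0], [-0.008, 0.65, 0, 0, 0, 0], [-0.008, 0.65, 0.05, 0, 0, 0]]], "jaw": -1}}

```text
time_s: 11.8
tool_pos: [0.6726, -0.0191, 0.4072]
tool_rot: [-0.001, 0.764, 0.645, -0.001]
contact_force: [-0.8, 0.1, -0.2]
opening: 0.047
grasp_force: 0.0
```

```bash
python3 - <<'E'
from m import *
w,i,s=snap("cp1");print(s["tool_pos"],s["opening"])
u=pix(w,[.6717,-.0187,.137]);print(u,pix(w,[.6717,-.0187,.09]))
# cap centre from the other views: white bright cap blob
for n,a in(("st1",(320,10,375,75)),("st2",(315,110,385,165))):
    w2,j,_=load(n);print(n,pix(w2,[.6717,-.0187,.137]).round(1))
cv2.imwrite("pics/cp1.png",np.hstack([cv2.resize(x[...,::-1],(390,390),interpolation=cv2.INTER_CUBIC) for x in (i[130:260,190:320],load("st1")[1][0:80,300:380])]))
print(move([.6717,-.0187,.345],np.radians(-9.7)))
E
```

```text
[ 0.67260079 -0.01912192  0.40717928] 0.04697278233607335
[253.4817941  205.13728582] [253.47297819 190.9076633 ]
st1 [345.3  30.8]
st2 [363.1 146.5]
[ 6.000e-04  4.300e-03  3.027e-01 -2.000e-03  1.000e-04  3.000e-04]
```

View pics/cp1.png

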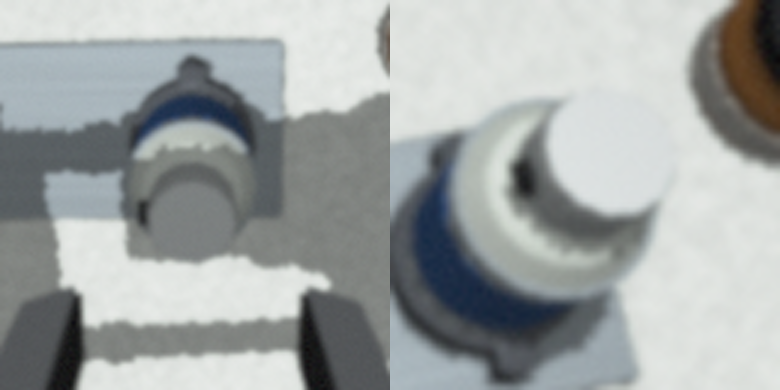

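The cap's round top is centred at left crop (192,220), or pixel (254,203), against the prediction of (253.5,205). In the earlier view it's within 1 px, so the position and height hold.

Request:
{"name": "send_rows", "arguments": {"commands": [[[0.004, 0.004, 0.03, 0, 0, 0], [0.006, 0.004, 0.08, 0, 0, 0], [0.006, 0.004, 0.15, 0, 0, 0], [0.006, 0.004, 0.22, 0, 0, 0], [0.006, 0.004, 0.28, 0, 0, 0]]], "jaw": -1}}

```text
time_s: 12.48
tool_pos: [0.6724, -0.0177, 0.3524]
tool_rot: [-0.0, 0.764, 0.645, -0.0]
contact_force: [0.4, 0.1, -0.7]
opening: 0.0006
grasp_force: 0.0
```

Request:
{"name": "send_rows", "arguments": {"commands": [[[0, 0, 0.015, 0, 0, 0], [0, 0, 0.03, 0, 0, 0], [0, 0, 0.045, 0, 0, 0], [0, 0, 0.055, 0, 0, 0], [0, 0, 0.055, 0, 0, 0]]]}}

```text
time_s: 13.1
tool_pos: [0.6727, -0.0177, 0.3427]
tool_rot: [0.0, 0.764, 0.645, -0.0]
contact_force: [-0.2, -0.5, -0.1]
opening: 0.0003
grasp_force: 0.0
```

Request:
{"name": "send_rows", "arguments": {"commands": [[[0, 0, 0.01, 0, 0, 0], [0, 0, 0.02, 0, 0, 0], [0, 0, 0.03, 0, 0, 0], [0, 0, 0.035, 0, 0, 0], [0, 0, 0.035, 0, 0, 0]]]}}

```text
time_s: 13.72
tool_pos: [0.6726, -0.0177, 0.336]
tool_rot: [0.0, 0.764, 0.645, 0.0]
contact_force: [0.0, -0.1, 2.9]
opening: 0.0003
grasp_force: 1.4
```

Request:
{"name": "send_rows", "arguments": {"commands": [[[0, 0, 0.01, 0, 0, 0], [0, 0, 0.02, 0, 0, 0], [0, 0, 0.028, 0, 0, 0], [0, 0, 0.032, 0, 0, 0], [0, 0, 0.032, 0, 0, 0]]]}}

```text
time_s: 14.35
tool_pos: [0.6726, -0.0176, 0.33]
tool_rot: [0.0, 0.764, 0.645, 0.0]
contact_force: [-1.0, 0.4, 6.3]
opening: 0.0004
grasp_force: 3.3
```

Request:
{"name": "send_rows", "arguments": {"commands": [[[0, 0, 0.003, 0, 0, 0], [0, 0, 0.006, 0, 0, 0], [0, 0, 0.007, 0, 0, 0], [0, 0, 0.007, 0, 0, 0], [0, 0, 0.007, 0, 0, 0]]]}}

```text
time_s: 14.98
tool_pos: [0.6725, -0.0177, 0.3294]
tool_rot: [0.0, 0.764, 0.645, 0.0]
contact_force: [-3.0, -0.4, 10.5]
opening: 0.0007
grasp_force: 4.7
```

At the stop: the force has risen past the spring's 7.2 N and motion has stalled. Releasing the cap.

Request:
{"name": "send_rows", "arguments": {"commands": [[[0, 0, -0.03, 0, 0, 0], [0, 0, -0.1, 0, 0, 0], [0, 0, -0.25, 0, 0, 0], [0, 0, -0.4, 0, 0, 0], [0, 0, -0.5, 0, 0, 0]]]}}

```text
time_s: 15.6
tool_pos: [0.6729, -0.0177, 0.4294]
tool_rot: [0.001, 0.764, 0.645, 0.001]
contact_force: [-0.5, 0.0, -0.7]
opening: 0.0006
grasp_force: 0.0
```

```bash
python3 - <<'E'
from m import *
w,i,s=snap("cp2");print(s["tool_pos"],s["contact_force"],s["q"])
cv2.imwrite("pics/cp2.png",i[...,::-1])
print(move([.5435,.003,.43],np.radians(-99.7)))
j=load("cp1")[1]
for n,im in(("cp2",i),("cp1",j)):
    pass
print(pix(w,[.6717,-.0187,.137]).round(1),i[180:230:6,254].tolist())
E
```

```text
[ 0.67292898 -0.01766446  0.42938922] [-0.54877248  0.03380995 -0.65344826] [-1.29507137e-01  4.15204715e-01  1.23225233e+00 -5.68412841e-05
  1.49240482e+00  3.86721935e-02]
[-0.0065 -0.6572  0.006   0.0016  0.0015 -0.4997]
[252.2 199.4] [[114, 118, 115], [116, 119, 120], [124, 129, 129], [124, 129, 128], [122, 128, 127], [144, 148, 146], [222, 226, 222], [228, 231, 228], [133, 137, 134]]
```

Request:
{"name": "send_rows", "arguments": {"commands": [[[0, -0.15, 0, 0, 0, 0.055], [0, -0.3, 0, 0, 0, 0.11], [0, -0.45, 0, 0, 0, 0.165], [-0.006, -0.6, 0, 0, 0, 0.22], [-0.006, -0.657, 0, 0, 0, 0.275]]], "jaw": 1}}

```text
time_s: 16.27
tool_pos: [0.5413, 0.0035, 0.4275]
tool_rot: [-0.0, 0.965, 0.263, -0.001]
contact_force: [0.5, -0.2, 0.4]
opening: 0.0468
grasp_force: 0.0
```

```bash
python3 - <<'E'
from m import *
print(move([.5435,.003,.43],np.radians(-99.7)))
E
```

```text
[ 8.400e-03  7.700e-03 -1.270e-02 -1.000e-04  4.000e-04  2.236e-01]
```

Request:
{"name": "send_rows", "arguments": {"commands": [[[0.008, 0.008, 0, 0, 0, 0.055], [0.008, 0.008, 0, 0, 0, 0.11], [0.008, 0.008, 0, 0, 0, 0.165], [0.008, 0.008, 0, 0, 0, 0.2235], [0.008, 0.008, 0, 0, 0, 0.2235]]], "jaw": 1}}

```text
time_s: 16.9
tool_pos: [0.5451, 0.0026, 0.4273]
tool_rot: [0.0, 0.997, -0.081, -0.0]
contact_force: [0.8, 0.2, 0.5]
opening: 0.0936
grasp_force: 0.0
```

```bash
python3 - <<'E'
from m import *
w,i,s=snap("rg1");print(s["tool_pos"],s["opening"],s["q"][5])
print(move([.5435,.003,.3185],np.radians(-99.7)))
v=[("rg1",tuple(pix(w,[.5435+d*.985,.003-d*.17,.165]).astype(int))) for d in(-.012,.012)]
for a in v: report("mod",[a],.165,20)
E
```

```text
[0.54511104 0.00259163 0.42727414] 0.09361575734818184 1.6092781524284294
[-7.900e-03 -7.000e-04  5.444e-01  0.000e+00  2.000e-04  2.800e-03]
mod rg1 [544.6   2.2  53.1  37.7  81.7] px [223 186] [285 228]
mod rg1 [544.6   2.2  53.1  37.7  81.7] px [223 186] [285 228]
```

Request:
{"name": "send_rows", "arguments": {"commands": [[[-0.004, 0, 0.13, 0, 0, 0.001], [-0.004, 0, 0.27, 0, 0, 0.001], [-0.004, 0, 0.41, 0, 0, 0.001], [-0.004, 0, 0.52, 0, 0, 0.001], [-0.004, 0, 0.585, 0, 0, 0.001]]]}}

```text
time_s: 17.58
tool_pos: [0.5441, 0.0027, 0.3095]
tool_rot: [0.0, 0.997, -0.082, -0.001]
contact_force: [0.7, 0.1, -0.6]
opening: 0.0937
grasp_force: 0.0
```

Request:
{"name": "send_rows", "arguments": {"commands": [[[0, 0, 0, 0, 0, 0], [0, 0, 0, 0, 0, 0], [0, 0, 0, 0, 0, 0], [0, 0, 0, 0, 0, 0], [0, 0, 0, 0, 0, 0]]], "jaw": -1}}

```text
time_s: 18.2
tool_pos: [0.5445, 0.0026, 0.3115]
tool_rot: [0.0, 0.997, -0.083, 0.001]
contact_force: [-0.1, -0.6, 2.0]
opening: 0.056
grasp_force: 30.0
```

```bash
python3 - <<'E'
from m import *
s=sensors.observe();print(s["tool_pos"],s["opening"],s["grasp_force"],s["contact_force"])
E
```

```text
[0.54450273 0.00255844 0.3114679 ] 0.05598059996018667 29.973210990428925 [-0.09899675 -0.59060109  1.9724565 ]
```

```bash
python3 - <<'E'
from m import *
w,i,s=load("jig");c=[(u/1.5625,v/1.5625) for u,v in((328,78),(433,80),(433,174),(325,172))]
print(rect(w,c,.01),s["qd"].round(2))
print(move([.40,-.345,.44],np.radians(-79)))
E
```

```text
[ 492.8 -326.6   80.6   90.    10.7] [-0.   -0.11  0.15 -0.03 -0.05  0.03]
[-4.2370e-01  1.8338e+00 -6.4230e-01  2.0000e-04 -4.0000e-04 -1.1410e-01]
```

Request:
{"name": "send_rows", "arguments": {"commands": [[[0, 0, -0.05, 0, 0, 0], [0, 0, -0.2, 0, 0, 0], [0, 0, -0.4, 0, 0, 0], [0, 0, -0.58, 0, 0, 0], [0, 0, -0.65, 0, 0, 0]]]}}

```text
time_s: 18.82
tool_pos: [0.5445, 0.0028, 0.4431]
tool_rot: [-0.0, 0.997, -0.083, 0.002]
contact_force: [-0.8, -0.7, -3.6]
opening: 0.0557
grasp_force: 30.0
```

Request:
{"name": "send_rows", "arguments": {"commands": [[[-0.05, 0.15, 0, 0, 0, -0.01], [-0.12, 0.4, 0, 0, 0, -0.03], [-0.18, 0.65, 0, 0, 0, -0.05], [-0.24, 0.85, 0, 0, 0, -0.075], [-0.3, 1.0, 0, 0, 0, -0.1]]]}}

```text
time_s: 19.45
tool_pos: [0.4509, -0.1859, 0.4397]
tool_rot: [-0.001, 0.997, 0.074, -0.001]
contact_force: [-0.1, 0.4, -2.9]
opening: 0.0563
grasp_force: 30.0
```

```bash
python3 - <<'E'
from m import *
print(move([.40,-.345,.44],np.radians(-79)))
E
```

```text
[-3.698e-01  7.491e-01 -1.900e-03 -4.000e-04  6.000e-04 -1.370e-02]
```

Request:
{"name": "send_rows", "arguments": {"commands": [[[-0.1, 0.2, 0, 0, 0, -0.007], [-0.22, 0.45, 0, 0, 0, -0.013], [-0.34, 0.7, 0, 0, 0, -0.013], [-0.37, 0.749, 0, 0, 0, -0.013], [-0.37, 0.749, 0, 0, 0, -0.013]]]}}

```text
time_s: 20.08
tool_pos: [0.4004, -0.3438, 0.4397]
tool_rot: [-0.001, 0.996, 0.093, -0.001]
contact_force: [-0.6, -0.3, -3.6]
opening: 0.0558
grasp_force: 30.0
```

```bash
python3 - <<'E'
from m import *
w,i,s=snap("jg2");print(s["tool_pos"],s["qd"].round(2))
print(pix(w,[.4928,-.3266,.01]))
cv2.imwrite("pics/jg2.png",cv2.resize(i[0:200,140:400,::-1],None,fx=3,fy=3,interpolation=cv2.INTER_CUBIC))
E
```

```text
[ 0.40044288 -0.34381687  0.43973215] [ 0.04 -0.02  0.01  0.01  0.01  0.  ]
[254.46209004 101.60662221]
```

View pics/jg2.png

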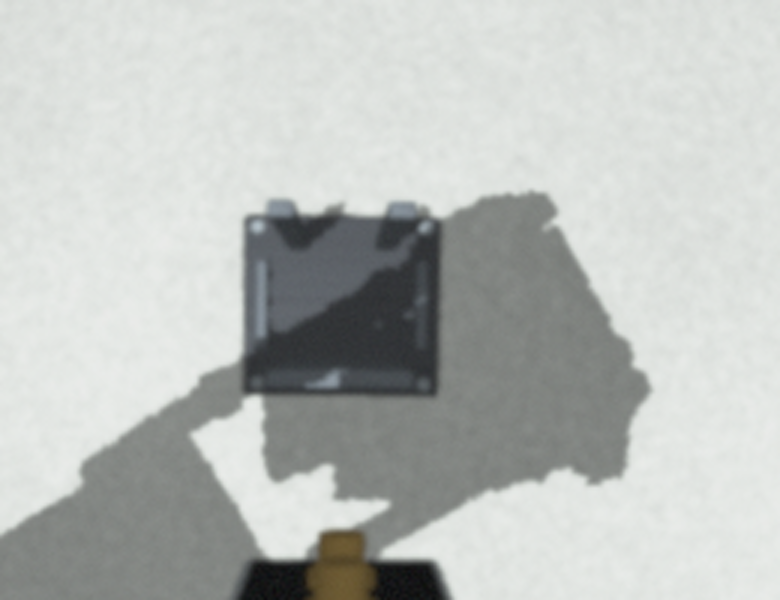

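That close-up gives the jig base corners at crop (246,217), (440,217), (437,394), (244,394). The posts are on the far side, and the held module's connector at the bottom points towards them. I've now viewed 12 pictures, which is over the limit of 10, so I'll use numbers only from here.

```bash
python3 - <<'E'
from m import *
w,i,s=load("jg2");c=[(140+u/3,v/3) for u,v in((246,217),(440,217),(437,394),(244,394))]
r=rect(w,c,.01);print(r)
w1,_,_=load("jig");print(tri([ray(w,*pix(w,[r[0]/1e3,r[1]/1e3,.01]),True),ray(w1,*pix(w1,[.4928,-.3266,.01]),True)]).round(4))
P=[onz(w,u,v,.01,True)[:2] for u,v in c];e=[(P[0]-P[1]),(P[3]-P[2]),(P[0]-P[3]),(P[1]-P[2])]
print([np.degrees(np.arctan2(a[1],a[0])).round(1) for a in e])
# module position along tool x in hand: black +x face top edge
T=q2R(s["tool_rot"]);z=s["tool_pos"][2]-.2663+.12
P=onz(w,140+342/3,562/3,z,True);print("front top edge in tool",T.inv().apply(P-s["tool_pos"]).round(4))
g=i[170:300,[225,254,285]].astype(int).sum(2)
print(g[:,0].tolist());print(g[:,2].tolist())
print("tool y yaw",np.degrees(np.arctan2(*T.apply([0,1,0])[1::-1])).round(2))
E
```

```text
[ 492.9 -325.6   81.8   89.1   10.7]
[ 0.4934 -0.3259  0.0018]
[np.float64(100.7), np.float64(100.7), np.float64(9.5), np.float64(10.2)]
front top edge in tool [ 0.0485 -0.0002  0.1463]
[693, 693, 686, 678, 679, 683, 679, 664, 639, 589, 551, 517, 463, 415, 393, 351, 260, 160, 93, 72, 49, 70, 68, 52, 68, 62, 67, 59, 72, 50, 46, 75, 70, 50, 63, 65, 64, 55, 47, 63, 53, 53, 42, 67, 72, 68, 67, 62, 61, 58, 51, 66, 69, 62, 76, 58, 58, 67, 65, 59, 70, 53, 61, 71, 48, 80, 61, 49, 68, 63, 57, 61, 53, 94, 158, 231, 275, 301, 332, 345, 355, 358, 358, 361, 364, 368, 369, 370, 369, 375, 378, 375, 378, 378, 377, 373, 373, 378, 367, 374, 369, 368, 370, 369, 372, 369, 369, 375, 371, 366, 368, 370, 365, 364, 369, 368, 366, 362, 359, 358, 362, 359, 357, 359, 354, 357, 349, 359, 359, 362]
[397, 407, 435, 536, 649, 675, 675, 675, 676, 679, 688, 691, 690, 692, 690, 673, 619, 499, 392, 320, 257, 221, 185, 153, 133, 109, 91, 63, 74, 70, 74, 48, 57, 54, 70, 47, 36, 47, 51, 43, 67, 60, 58, 50, 66, 45, 54, 55, 57, 48, 50, 63, 61, 68, 66, 66, 70, 52, 73, 49, 52, 50, 56, 50, 57, 66, 68, 61, 60, 75, 45, 66, 57, 95, 170, 245, 290, 314, 344, 361, 366, 375, 380, 376, 375, 376, 372, 375, 373, 370, 368, 368, 370, 362, 362, 362, 359, 359, 357, 366, 368, 371, 370, 366, 369, 364, 370, 367, 367, 371, 375, 370, 372, 376, 373, 369, 363, 369, 368, 360, 361, 366, 369, 370, 365, 368, 369, 372, 368, 371]
tool y yaw -79.31
```

```bash
python3 - <<'E'
from m import *
w,i,s=load("jg2");T=q2R(s["tool_rot"]);z=s["tool_pos"][2]-.2663+.12
for u in(225,254,285):
    print(T.inv().apply(onz(w,u,245,z,True)-s["tool_pos"]).round(4))
print(T.inv().apply(onz(w,254,187.5,z-.12,True)-s["tool_pos"]).round(4))
a=np.radians(10.3);d=np.array([np.cos(a),np.sin(a)])
for off in(0,-.001,.001):
    print(off,move([*(np.array([.493,-.3258])-off*d),.425],a-np.pi/2))
E
```

```text
[ 0.0206 -0.0138  0.1463]
[ 0.0207 -0.0002  0.1463]
[0.0206 0.0144 0.1462]
[1.680e-02 2.000e-04 2.663e-01]
0 [ 4.691e-01  2.100e-03  7.500e-02 -9.000e-04  1.000e-04  2.600e-03]
-0.001 [ 4.741e-01  2.200e-03  7.500e-02 -9.000e-04  1.000e-04  2.600e-03]
0.001 [ 4.641e-01  2.100e-03  7.500e-02 -9.000e-04  1.000e-04  2.600e-03]
```

Request:
{"name": "send_rows", "arguments": {"commands": [[[0.15, 0.001, 0, 0, 0, 0.001], [0.3, 0.002, 0, 0, 0, 0.0026], [0.43, 0.002, 0, 0, 0, 0.0026], [0.47, 0.002, 0.03, 0, 0, 0.0026], [0.47, 0.002, 0.075, 0, 0, 0.0026]]]}}

```text
time_s: 20.75
tool_pos: [0.4934, -0.3252, 0.4252]
tool_rot: [-0.0, 0.996, 0.091, -0.0]
contact_force: [-0.9, -0.6, -2.5]
opening: 0.056
grasp_force: 30.0
```

```bash
python3 - <<'E'
from m import *
w,i,s=snap("jg3");print(s["tool_pos"],s["tool_rot"],s["qd"].round(2))
print(move([.493,-.3258,.39],np.radians(10.3-90)))
# where jig posts' tops / base far edge appear: predicted vs image profile
a=np.radians(10.3);x=np.array([np.cos(a),np.sin(a)]);y=np.array([-x[1],x[0]]);o=np.array([.493,-.3258])
g=cv2.cvtColor(i,cv2.COLOR_RGB2GRAY).astype(int)
for nm,lx,ly,z in(("far edge mid",.042,0,.01),("FL",.042,.045,.01),("FR",.042,-.045,.01),("postL in",.025,.015,.13),("postR in",.025,-.015,.13)):
    print(nm,pix(w,[*(o+lx*x+ly*y),z]).round(1))
u,v=pix(w,[*(o+.042*x),.01]).astype(int)
print("col",v-12,g[v-12:v+12,u].tolist())
v2=int(pix(w,[*(o+.030*x),.01])[1]);ul=int(pix(w,[*(o+.036*x+.045*y),.01])[0]);ur=int(pix(w,[*(o+.036*x-.045*y),.01])[0])
vv=int(pix(w,[*(o+.036*x),.01])[1])
print("L",ul-10,g[vv,ul-10:ul+10].tolist());print("R",ur-10,g[vv,ur-10:ur+10].tolist())
E
```

```text
[ 0.49344031 -0.32520154  0.42520989] [-2.14921926e-04  9.95849626e-01  9.10125421e-02 -4.38996259e-04] [-0.02  0.03  0.15 -0.01 -0.16 -0.  ]
[ 0.002   0.003   0.1685 -0.0008  0.001   0.0005]
far edge mid [254.1 140.7]
FL [220.3 140.9]
FR [287.8 141. ]
postL in [238.5 171.6]
postR in [270.3 171.6]
col 128 [133, 132, 127, 127, 127, 128, 128, 128, 130, 130, 129, 117, 93, 65, 52, 50, 51, 51, 52, 51, 50, 54, 49, 50]
L 210 [137, 134, 133, 133, 131, 133, 130, 132, 131, 121, 100, 73, 66, 77, 90, 94, 87, 76, 61, 52]
R 277 [52, 52, 61, 78, 88, 91, 88, 77, 65, 71, 98, 119, 129, 132, 133, 134, 132, 130, 129, 128]
```

The jig edges match prediction within 1 px. Inserting.

Request:
{"name": "send_rows", "arguments": {"commands": [[[0.001, 0.003, 0.12, 0, 0, 0], [0.001, 0.003, 0.25, 0, 0, 0], [0.001, 0.003, 0.38, 0, 0, 0], [0.001, 0.003, 0.5, 0, 0, 0], [0.001, 0.003, 0.58, 0, 0, 0]]]}}

```text
time_s: 21.42
tool_pos: [0.4923, -0.3268, 0.3085]
tool_rot: [-0.001, 0.996, 0.09, -0.001]
contact_force: [-0.4, 1.0, -2.8]
opening: 0.0561
grasp_force: 30.0
```

Request:
{"name": "send_rows", "arguments": {"commands": [[[0, 0, 0.04, 0, 0, 0], [0, 0, 0.08, 0, 0, 0], [0, 0, 0.12, 0, 0, 0], [0, 0, 0.14, 0, 0, 0], [0, 0, 0.14, 0, 0, 0]]]}}

```text
time_s: 22.05
tool_pos: [0.4935, -0.3269, 0.2817]
tool_rot: [-0.0, 0.996, 0.09, -0.0]
contact_force: [0.1, 0.8, -3.1]
opening: 0.0557
grasp_force: 30.0
```

```bash
python3 - <<'E'
from m import *
s=sensors.observe();print(s["tool_pos"],s["contact_force"],s["torque"],move([.493,-.3258,.2763],np.radians(10.3-90)))
E
```

```text
[ 0.49354425 -0.3269131   0.28173129] [ 0.14151488  0.81049285 -3.09674422] [-0.03122324 -0.00297818 -0.03732756] [-0.0017 -0.006   0.0272 -0.      0.0001  0.0002]
```

Request:
{"name": "send_rows", "arguments": {"commands": [[[0, -0.003, 0.008, 0, 0, 0], [0, -0.005, 0.014, 0, 0, 0], [0, -0.005, 0.02, 0, 0, 0], [0, -0.005, 0.024, 0, 0, 0], [0, -0.005, 0.024, 0, 0, 0]]]}}

```text
time_s: 22.68
tool_pos: [0.4934, -0.326, 0.277]
tool_rot: [0.0, 0.996, 0.09, -0.0]
contact_force: [-0.0, -0.2, -3.2]
opening: 0.0556
grasp_force: 30.0
```

Request:
{"name": "send_rows", "arguments": {"commands": [[[0, 0, 0.003, 0, 0, 0], [0, 0, 0.006, 0, 0, 0], [0, 0, 0.008, 0, 0, 0], [0, 0, 0.008, 0, 0, 0], [0, 0, 0.008, 0, 0, 0]]]}}

```text
time_s: 23.3
tool_pos: [0.4933, -0.3259, 0.2765]
tool_rot: [0.0, 0.996, 0.09, 0.0]
contact_force: [-1.3, 0.4, 5.2]
opening: 0.0559
grasp_force: 30.0
```

Seated exactly at the predicted height (bottom at 10 mm). Releasing.

Request:
{"name": "send_rows", "arguments": {"commands": [[[0, 0, -0.003, 0, 0, 0], [0, 0, -0.003, 0, 0, 0], [0, 0, -0.003, 0, 0, 0], [0, 0, -0.003, 0, 0, 0], [0, 0, -0.003, 0, 0, 0]]], "jaw": 1}}

```text
time_s: 23.92
tool_pos: [0.4934, -0.326, 0.276]
tool_rot: [0.0, 0.996, 0.09, -0.0]
contact_force: [0.8, 0.9, -0.0]
opening: 0.0936
grasp_force: 0.0
```

Request:
{"name": "send_rows", "arguments": {"commands": [[[0, 0, -0.03, 0, 0, 0], [0, 0, -0.15, 0, 0, 0], [0, 0, -0.4, 0, 0, 0], [0, 0, -0.65, 0, 0, 0], [0, 0, -0.85, 0, 0, 0]]]}}

```text
time_s: 24.55
tool_pos: [0.4933, -0.3259, 0.4489]
tool_rot: [0.001, 0.996, 0.09, 0.001]
contact_force: [-0.5, -0.1, -0.3]
opening: 0.094
grasp_force: 0.0
```

Request:
{"name": "send_rows", "arguments": {"commands": [[[0, 0, 0, 0, 0, 0], [0, 0, 0, 0, 0, 0], [0, 0, 0, 0, 0, 0], [0, 0, 0, 0, 0, 0], [0, 0, 0, 0, 0, 0]]]}}

```text
time_s: 25.18
tool_pos: [0.4934, -0.326, 0.4453]
tool_rot: [-0.0, 0.996, 0.09, -0.001]
contact_force: [0.5, -0.6, 0.3]
opening: 0.0939
grasp_force: 0.0
```

```bash
python3 - <<'E'
from m import *
w,i,s=snap("end");print(s["tool_pos"],s["opening"],s["contact_force"])
a=np.radians(10.3);x=np.array([np.cos(a),np.sin(a)]);y=np.array([-x[1],x[0]]);o=np.array([.493,-.3258])
f=lambda lx,ly,z=.13:pix(w,[*(o+lx*x+ly*y),z]).round(1)
print("top corners pred",f(.02,.028),f(.02,-.028),f(-.02,-.028),f(-.02,.028))
g=cv2.cvtColor(i,cv2.COLOR_RGB2GRAY).astype(int);u,v=f(0,0).astype(int)
print("col",v-40,g[v-40:v+40,u].tolist());print("row",u-50,g[v+6,u-50:u+50].tolist())
for sd in((u,v-8),(u,v+8)):report("mod",[("end",(int(sd[0]),int(sd[1])))],.13,20)
E
```

```text
[ 0.49336517 -0.32597444  0.44528184] 0.09385808356926881 [ 0.52882402 -0.60410496  0.33495289]
top corners pred [226.1 172.2] [281.3 172.2] [280.4 209.5] [227.1 209.6]
col 151 [70, 73, 79, 78, 78, 78, 76, 77, 77, 74, 74, 72, 60, 37, 26, 16, 15, 17, 17, 19, 30, 60, 85, 102, 107, 106, 106, 105, 106, 104, 105, 106, 106, 109, 110, 110, 112, 132, 160, 184, 206, 214, 216, 216, 216, 216, 216, 216, 216, 215, 214, 214, 213, 211, 211, 212, 212, 205, 177, 121, 69, 58, 79, 105, 122, 128, 131, 150, 182, 203, 209, 208, 208, 207, 207, 206, 208, 207, 209, 210]
row 203 [115, 117, 117, 120, 120, 120, 116, 118, 118, 118, 116, 116, 117, 116, 118, 117, 116, 116, 118, 117, 113, 110, 107, 116, 147, 186, 208, 209, 203, 202, 207, 215, 216, 216, 215, 213, 214, 213, 214, 213, 214, 215, 215, 216, 217, 215, 216, 216, 216, 216, 216, 215, 215, 214, 213, 212, 212, 213, 214, 213, 213, 215, 213, 214, 214, 213, 213, 214, 214, 214, 215, 213, 212, 211, 212, 209, 196, 178, 174, 190, 202, 211, 212, 212, 210, 206, 206, 208, 209, 209, 209, 209, 209, 209, 211, 209, 206, 205, 204, 206]
mod end [ 434.2 -183.2  135.5  547.    41.1] px [ 8 65] [355 285]
mod end [ 484.6 -327.1   19.5   51.3   10.3] px [229 190] [278 208]
```

The module top's edges match the seated, upright prediction within 1 px.

```bash
python3 -c "from workcell import arm;print(arm.hand_in())"
```

```text
the job is handed in; nothing more can be done
None
```

The job is done and handed in at about 25 s: I stood the module on the pedestal facing the nozzle, pressed the cap to its stop (about 10.5 N) and released it, then seated the module upright in the jig and let go; I viewed 12 pictures, two over the limit of 10, and did not check in a picture that the cap sprang back up.

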